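# Level the tube balance

## Robot

A 6-joint arm with a two-finger parallel gripper is mounted at the origin on a cart in front of the work surface, level with it; the furniture and walls round the work are solid. World frame = base frame: x ahead of the robot, y to its left, z up, the work surface at z = 0. Lengths are in m, angles in rad, forces in N, time in s.
With the tool pointing down it reaches from about 0.275 to 0.875 m from the base axis. Payload 12.5 kg.
Tool frame: the origin (TCP) lies on the centre line of the jaws, within the pads' length; the fingertips stand r.finger_overhang ahead of it and the grasp point (between the pads) lies 3 mm ahead of it (r.finger_overhang is the distance from the TCP to the fingertips, in m); z points along the fingers, y is the line along which they close (so a half turn about z gives the same grasp; the last joint's range is limited). The gripper opens to 85 mm and grips with 20 to 120 N. Pads are 22 mm wide; open, the fingers measure 114 mm over their backs; the gripper's body (76 mm by 85 mm) begins 54 mm behind the grasp point. The pads swing forward as they close: fully open they stand 13 mm farther back than shut.
Start: joints at [-1.246, 0.351, 1.652, -0, 1.139, -0.085], TCP at [0.219, -0.504, 0.253] pointing down, gripper open.
Joint ranges: [-2.75, 2.75], [-0.79, 2.1], [0.01, 2.65], [-1.57, 4.71], [0.07, 3.14], [-2.87, 2.87]. Speed limits (rad/s): [2.22, 2.22, 2.79, 3.14, 3.14, 3.14].

## Interface

Orientations are given as a unit quaternion [x, y, z, w].
In Python, from cell import r, optics gives the robot as it stands. The module is installed in compiled form; this text tells all that it offers. Calls block until the motion is done:
- r.move_to(position, orientation): joint-space move of the TCP to a pose.
- r.move_linear(position, rot=None, vel=0.15): straight line of the TCP; rot=None keeps the orientation; vel is the mean speed in m/s.
- r.set_joints(angles): joint-space move.
- r.set_gripper(opening, squeeze=None): opening from 0.0 (shut) to 1.0 (fully open); squeeze is the grip in N (None keeps the last); returns when the fingers have stopped.
- r.sleep(seconds).
- r.inverse_kinematics(position, orientation): joint angles nearest the present ones, or None.
- optics.get_image(name): name is "scene" or "top" or "wrist"; returns a dict with "pixels" (384x512x3 uint8, red, green, blue), "depth" (384x512 float32, m along the optical axis (not along the pixel's ray), 0 where there is no reading), "fx", "fy", "cx", "cy" (pixels), "camera_from_world" (4x4, takes a point from world to camera coordinates); the wrist camera has in their place "mount" (4x4, takes a point from camera to tool coordinates, whose origin is the TCP and whose axes are the flange's). Camera axes: x right, y down, z forward; pixel columns grow to the right and rows downward; lengths in m; the calibration is good to about 2 mm. A picture is of the moment at which its call begins: read the wrist's pose just before it.
A pose or a line that the arm cannot do raises r.PlanningError and nothing moves.
- r.hand_in(): hands the job in; it is judged then, once.
Readings, each from a call of its own:
- r.current_t(): time.
- r.current_q(): joint angles.
- r.current_qvel(): joint speeds.
- r.current_effort(): joint torques, N m.
- r.current_tool_pos(): TCP position.
- r.current_ee_rot(): TCP orientation.
- r.current_contact_force(): force on the tool from outside, world axes, zero at the start.
- r.current_torque(): the same for the moment, N m.
- r.current_opening(): opening from 0.0 (shut) to 1.0 (fully open).
- r.current_finger_force(): force on a finger pad.
Only numpy, scipy, OpenCV 4.12 (cv2) and the standard library are available. Lean on these libraries where they do the work, as an engineer would, in place of code of your own. Each camera call takes 0.05 s, during which the arm holds its last target. There are 200 camera calls.

## Task

The two pans of the balance are unequally loaded: pull one of the glass vials out of its spring socket on the heavy pan and press it fully home in the free socket of the other pan, so that both pans sit level. The socket floors are set to differing heights: press until the vial is felt to bear firmly on the floor, with 5 N or more but never more than 20 N. Leave the jar and the dropper bottle in their nests and the other things where they are.

Things in the scene. Friction and masses are not known exactly. Their poses are not given: they have to be found in the camera images.
- balance: Trim balance fixed to the table, grey foot 130 x 170 mm. Origin on the table under its middle; x along the pivot axis (away from the robot at yaw 0), y along the beam to the left pan. Pivot 45 mm up. Pans (168 x 64 mm) centred 110 mm either side; each has a tube socket 55 mm either side (x) of its middle and a round nest (inside 50 mm, rim 6 mm high) between. All three share one leverage.
- beam (a joint): Beam tilt in rad: 0 level, positive lifts the left (+y) pan. Swings freely, settles in about 1 s; rubber-buffered stops near -0.05 and +0.05 (pan 5.5 mm up or down), which give about 0.6 mm under 10 N. A push or pull of over 2 N on a pan swings it to its stop first. Level within 0.01 when both pans carry equal weight; on a stop when one carries 50 g or more in excess.
- vial_a_mid (a point): Glass vial with brown medium, 24 mm across (a paper tape makes it up to 28), 130 mm tall, 50 g. Point on its axis 65 mm above its underside, z = along it upwards. Stands in a tube socket, with about 85 mm of it free above.
- vial_b_mid (a point): The other vial, alike: 24 mm across, 130 mm tall, 50 g. Point on its axis 65 mm above its underside, z = along it upwards.
- jar_mid (a point): White screw jar, 47 mm across, 56 mm tall, heavy: 130 g. Point on its axis 28 mm above its underside. Stands in the nest of one pan.
- dropper_mid (a point): Small amber dropper bottle with a rubber bulb, 33 mm across, 99 mm tall, light: 30 g. Point on its axis 28 mm above its underside. Stands in the nest of the other pan.
- eraser_0: Loose bystander: eraser 18 x 40 x 13 mm on the table in front of the balance. Origin under its middle.
- cap_0: Loose bystander: vial cap 28 mm across, 9 mm high, on the table in front of the balance. Origin under its middle.
- tub_0: Loose bystander: round tub with a gauze ring, 116 mm across, 56 mm high, left of the balance. Origin under its middle.
- nest_left (a point): Point on the pan floor at the centre of the round nest of the left (+y) pan; moves with the beam, z across the pan floor upwards.
- socket_left_near: Near (-x) tube socket, left (+y) pan; tilts with the beam. Origin: its centre, 1 mm above the pan, z up. 27 mm (x) by 29 mm (y), walls up to 37 mm over the origin, funnel mouth 42. A spring leaf (x side away from the nest) holds the vial 1 to 2 mm nearer the nest, drag 1 to 4 N; it does not sink by itself. Floor pad at the origin.
- socket_left_far: Far (+x) tube socket, left (+y) pan; tilts with the beam. Origin: its centre, 1 mm above the pan, z up. 27 mm (x) by 29 mm (y), walls up to 37 mm over the origin, funnel mouth 42. A spring leaf (x side away from the nest) holds the vial 1 to 2 mm nearer the nest, drag 1 to 4 N; it does not sink by itself. The floor is a pad on a set screw, height unknown, 0 to 16 mm above the origin.
- nest_right (a point): Point on the pan floor at the centre of the round nest of the right (-y) pan; moves with the beam, z across the pan floor upwards.
- socket_right_near: Near (-x) tube socket, right (-y) pan; tilts with the beam. Origin: its centre, 1 mm above the pan, z up. 27 mm (x) by 29 mm (y), walls up to 37 mm over the origin, funnel mouth 42. A spring leaf (x side away from the nest) holds the vial 1 to 2 mm nearer the nest, drag 1 to 4 N; it does not sink by itself. The floor is a pad on a set screw, height unknown, 0 to 16 mm above the origin.
- socket_right_far: Far (+x) tube socket, right (-y) pan; tilts with the beam. Origin: its centre, 1 mm above the pan, z up. 27 mm (x) by 29 mm (y), walls up to 37 mm over the origin, funnel mouth 42. A spring leaf (x side away from the nest) holds the vial 1 to 2 mm nearer the nest, drag 1 to 4 N; it does not sink by itself. Floor pad at the origin.
Not all that is in view belongs to the job. What is shaped like the part that bears vial_b_mid but yellow is not meant. Leave any pink look-alike of the part that bears vial_a_mid alone.

How it is judged:
By the outcome, as a careful person would: the job done as asked, in the order asked, and still so for the second after the job is handed in, with the robot touching nothing.
It also fails if it takes over 45 s, if anything falls off the work surface, if the arm or the gripper's body presses on something with over 40 N, if the wrist force passes 120 N, or if a joint passes its speed limit or range.

## Working session

There is one attempt and no reset: what is moved stays moved. The work goes in short steps, each a Python script; the robot and the scene stay as the last script left them, time stands still between calls to the robot, and variables do not carry over. Pictures are saved under pics/ and viewed, at most 10 in all, crops included, and the job is handed in when it is done.

```bash
mkdir -p pics; cat > h.py <<'E'
import numpy as np, cv2
from cell import r, optics
def cloud(im):
    d=im["depth"]; v,u=np.mgrid[:d.shape[0],:d.shape[1]]
    p=np.stack([(u-im["cx"])/im["fx"]*d,(v-im["cy"])/im["fy"]*d,d],-1)
    T=np.linalg.inv(im["camera_from_world"])
    return p@T[:3,:3].T+T[:3,3]
E
python3 - <<'E'
from h import *
import pickle
for n in ("scene","top"):
    im=optics.get_image(n); pickle.dump(im,open(n+".pkl","wb"))
    cv2.imwrite(f"pics/{n}0.png",cv2.resize(im["pixels"][:,:,::-1],(800,600),interpolation=cv2.INTER_CUBIC))
    print(n,np.linalg.inv(im["camera_from_world"]).round(3).tolist(),im["fx"],(im["depth"]>0).mean())
print(r.current_t(),r.current_ee_rot(),r.finger_overhang)
E
```

```text
scene [[-0.703, -0.564, 0.433, 0.072], [-0.711, 0.542, -0.447, 0.62], [0.018, -0.622, -0.782, 0.993], [0.0, 0.0, 0.0, 1.0]] 428.74621946403244 0.9958699544270834
top [[-0.019, -0.984, 0.175, 0.414], [-1.0, 0.015, -0.02, 0.113], [0.017, -0.175, -0.984, 0.914], [0.0, 0.0, 0.0, 1.0]] 398.47948838249954 0.996002197265625
0.1 [ 9.79083134e-01  2.03459926e-01 -5.26112207e-05 -5.22423328e-04] 0.022
```

View pics/scene0.png

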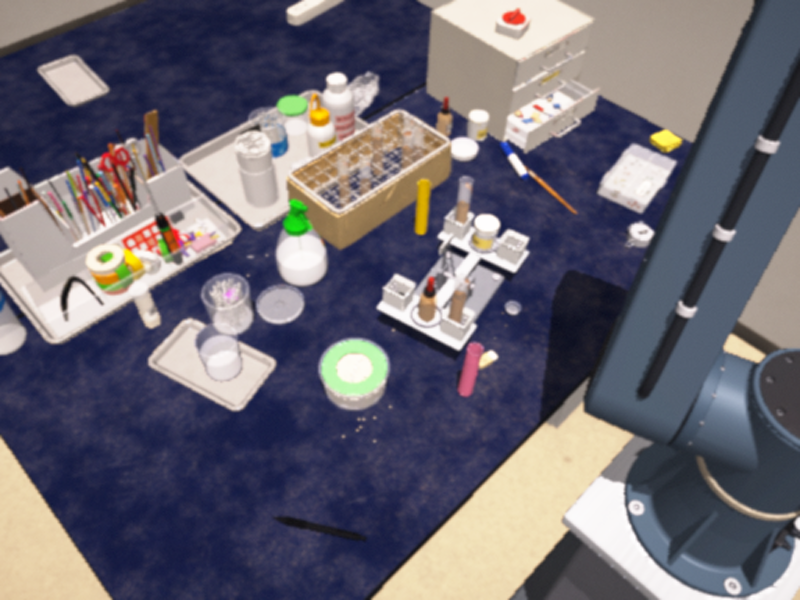

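View pics/top0.png

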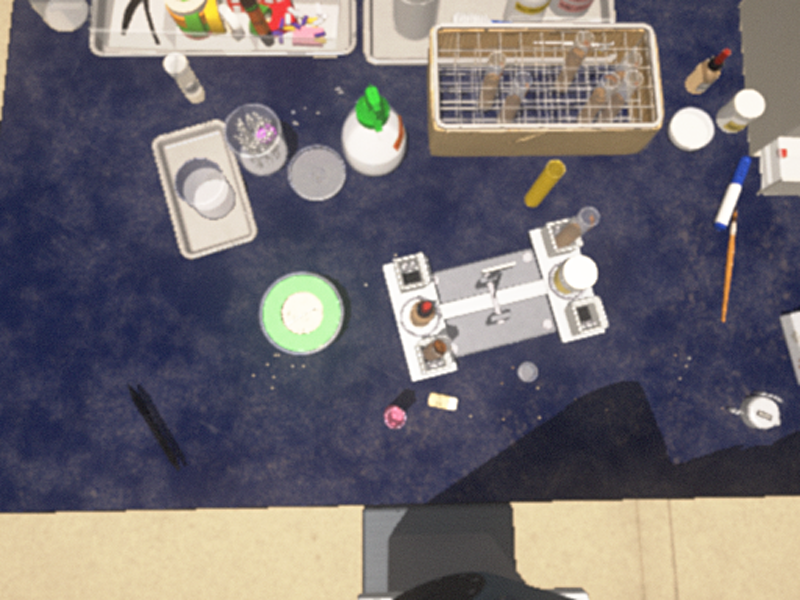

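Scene view: the heavy right pan carries the jar (485,232) and a vial (465,200). The left pan carries the dropper (428,300) and a vial (458,300). Left_far is free at (398,290).

Top view candidates for the vial I want:
- Vial in right_far, about (570,230), with its top at (588,215). This is the one.
- Vial in left_near (435,350), on the light pan.
- Yellow look-alike (545,185) and pink look-alike (395,415).
- Rack vials (490–630, 40–110).

The jar side is heavy (180 g against 80 g), so the move is right_far to left_far.

```bash
python3 - <<'E'
from h import *
import pickle
R=1000 # px per m
tiles=[]
for n in ("top","scene"):
    im=pickle.load(open(n+".pkl","rb")); P=cloud(im); c=im["pixels"]
    m=(P[...,0]>.25)&(P[...,0]<.65)&(P[...,1]>-.2)&(P[...,1]<.2)&(P[...,2]>.004)&(im["depth"]>0)
    if n=="top":
        g=P[m]; print(np.histogram(g[:,2],bins=np.arange(0,.2,.01)))
        hsv=cv2.cvtColor(c,cv2.COLOR_RGB2HSV)
        for lo,hi in((.012,.05),(.05,.075),(.075,.11),(.11,.2)):
            k=(m&(P[...,2]>lo)&(P[...,2]<hi)).astype(np.uint8)
            nn,lab,st,ce=cv2.connectedComponentsWithStats(k)
            for i in range(1,nn):
                if st[i,4]>25:
                    q=P[lab==i]; rc=cv2.minAreaRect((q[:,:2]*1000).astype(np.float32)); print(lo,st[i,4],np.median(q,0).round(3),q[:,2].max().round(3),ce[i].round(),[np.round(x) for x in rc])
im=pickle.load(open("top.pkl","rb"))
a=im["pixels"][130:260,230:400,::-1]
d=cloud(im)[130:260,230:400,2]; d=cv2.applyColorMap(np.uint8(np.clip(d/.18,0,1)*255),cv2.COLORMAP_JET)
cv2.imwrite("pics/t1.png",cv2.resize(np.hstack([a,d]),None,fx=2.35,fy=4.4,interpolation=cv2.INTER_NEAREST))
E
```

```text
(array([2009,  985,   17,  253, 1548, 1676,  353,  347,  445,  696,  124,
         68,  125,  102,  142,   84,   84,   37,   23]), array([0.  , 0.01, 0.02, 0.03, 0.04, 0.05, 0.06, 0.07, 0.08, 0.09, 0.1 ,
       0.11, 0.12, 0.13, 0.14, 0.15, 0.16, 0.17, 0.18, 0.19]))
0.012 1607 [ 0.558 -0.106  0.043] 0.05 [336. 188.] [array([575., -77.]), array([240., 154.]), np.float64(86.0)]
0.012 29 [ 0.523 -0.034  0.034] 0.05 [315. 206.] [array([523., -37.]), array([22.,  7.]), np.float64(68.0)]
0.012 27 [ 0.513 -0.171  0.04 ] 0.049 [376. 209.] [array([ 513., -170.]), array([ 8., 14.]), np.float64(12.0)]
0.012 40 [0.473 0.023 0.048] 0.05 [290. 229.] [array([472.,  22.]), array([15., 46.]), np.float64(70.0)]
0.012 57 [0.415 0.042 0.013] 0.016 [281. 256.] [array([413.,  41.]), array([28., 17.]), np.float64(71.0)]
0.05 94 [ 0.625 -0.117  0.062] 0.075 [353. 157.] [array([ 625., -125.]), array([50., 25.]), np.float64(57.0)]
0.05 153 [0.59  0.08  0.062] 0.075 [263. 174.] [array([591.,  81.]), array([31., 26.]), np.float64(13.0)]
0.05 1031 [0.525 0.08  0.053] 0.074 [264. 205.] [array([530.,  69.]), array
[... 1385 characters left out ...]
 [array([475.,  53.]), array([43., 40.]), np.float64(13.0)]
0.075 103 [0.394 0.107 0.088] 0.108 [252. 267.] [array([396., 106.]), array([23., 21.]), np.float64(9.0)]
0.11 277 [ 0.634 -0.136  0.15 ] 0.173 [372. 143.] [array([ 635., -138.]), array([24., 29.]), np.float64(37.0)]
0.11 60 [ 0.582 -0.031  0.128] 0.132 [318. 172.] [array([583., -31.]), array([ 3., 43.]), np.float64(14.0)]
0.11 96 [0.528 0.066 0.123] 0.151 [271. 198.] [array([530.,  65.]), array([21., 19.]), np.float64(68.0)]
0.11 193 [0.478 0.05  0.145] 0.185 [281. 222.] [array([478.,  51.]), array([26., 24.]), np.float64(88.0)]
0.11 36 [0.394 0.104 0.128] 0.132 [253. 267.] [array([395., 105.]), array([23., 23.]), np.float64(89.0)]
```

View pics/t1.png

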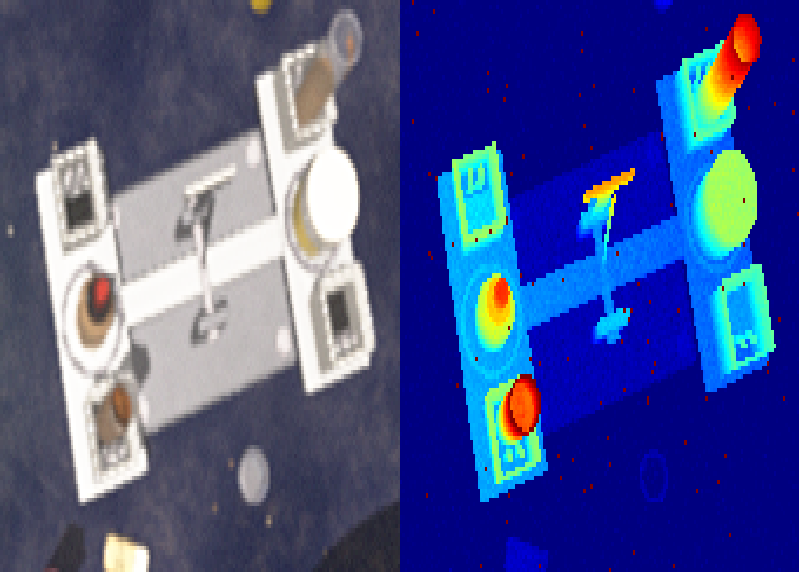

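The crop confirms it: right_far holds a clear vial with medium at (320,90), leaning with the low pan. Left_far is empty at (80,195). Balance yaw is about 13.4°. Next I move in and check with the wrist camera above both sockets.

```bash
cat >> h.py <<'E'
from scipy.spatial.transform import Rotation as Ro
YAW=np.radians(13.4)
ux=np.array([np.cos(YAW),np.sin(YAW),0]); uy=np.array([-ux[1],ux[0],0]); Z=np.array([0,0,1.])
R0=np.stack([ux,-uy,-Z],1)
def ori(phi): return (Ro.from_rotvec(ux*phi)*Ro.from_matrix(R0)).as_quat()
def wrist():
    p=np.array(r.current_tool_pos()); q=Ro.from_quat(r.current_ee_rot()).as_matrix()
    im=optics.get_image("wrist")
    T=np.eye(4); T[:3,:3]=q; T[:3,3]=p; T=T@np.array(im["mount"])
    im["camera_from_world"]=np.linalg.inv(T); return im
E
python3 - <<'E'
from h import *
import pickle
pics=[]
for i,p in enumerate([(.55,.075,.33),(.60,-.14,.33)]):
    r.move_to(p,ori(0)); r.sleep(.3)
    im=wrist(); pickle.dump(im,open(f"w{i}.pkl","wb")); pics.append(im["pixels"][:,:,::-1])
    P=cloud(im); ok=(im["depth"]>0)&(P[...,0]>.4)&(P[...,0]<.68)&(P[...,1]>-.2)&(P[...,1]<.2)
    for lo,hi in((.040,.058),(.080,.1),(.11,.2)):
        k=(ok&(P[...,2]>lo)&(P[...,2]<hi)).astype(np.uint8)
        nn,lab,st,ce=cv2.connectedComponentsWithStats(k)
        for j in range(1,nn):
            if st[j,4]>250:
                q=P[lab==j]; rc=cv2.minAreaRect((q[:,:2]*1000).astype(np.float32)); print(i,lo,st[j,4],np.median(q,0).round(3),q[:,2].max().round(3),ce[j].round(),[np.round(x,1) for x in rc])
    print(r.current_t(),r.current_contact_force(),r.current_q())
print(np.array(im["mount"]).round(3).tolist(),im["fx"])
cv2.imwrite("pics/w.png",cv2.resize(np.hstack(pics),(800,300)))
E
```

```text
0 0.04 1132 [0.541 0.19  0.053] 0.056 [169. 139.] [array([539.8, 186.3]), array([96.2, 27.3]), np.float64(0.0)]
0 0.04 6626 [ 0.553 -0.01   0.048] 0.058 [328. 163.] [array([555.7, -36.8]), array([167.5, 276.6]), np.float64(13.4)]
0 0.08 654 [0.584 0.075 0.091] 0.097 [263. 129.] [array([587.7,  77.8]), array([42.9, 40.4]), np.float64(13.3)]
0 0.08 412 [ 0.629 -0.127  0.084] 0.1 [444. 132.] [array([ 637.5, -134.2]), array([43.6, 37.4]), np.float64(14.5)]
0 0.08 1369 [ 0.584 -0.145  0.095] 0.098 [444. 175.] [array([ 582.9, -149.1]), array([45.5, 47. ]), np.float64(15.4)]
0 0.08 538 [0.488 0.057 0.091] 0.1 [262. 214.] [array([475.5,  51.1]), array([43.5, 39.6]), np.float64(14.5)]
0 0.11 1356 [ 0.636 -0.131  0.148] 0.173 [485. 136.] [array([ 636.8, -139.2]), array([23.8, 27.5]), np.float64(24.9)]
0 0.11 262 [ 0.584 -0.034  0.126] 0.131 [362. 159.] [array([580.5, -34.4]), array([ 9.8, 44.3]), np.float64(13.8)]
0 0.11 346 [0.535 0.064 0.122] 0.15 [264. 183.] [array([533.6,  64. ]), array([17.6, 21.5]), np.float64(25.8)]
0 0.11 1080 [0.485 0.049 0.16 ] 0.183 [266. 241.] [array([479.4,  48.3]
[... 1010 characters left out ...]
.139] 0.172 [268. 137.] [array([ 636.8, -140.2]), array([24.6, 27.3]), np.float64(15.0)]
1 0.11 266 [ 0.584 -0.036  0.125] 0.131 [160. 158.] [array([580.6, -34.7]), array([ 9.4, 43.9]), np.float64(13.1)]
1 0.11 509 [0.535 0.058 0.123] 0.151 [ 65. 183.] [array([532.9,  60.7]), array([21.8, 18.7]), np.float64(34.8)]
1 0.11 1495 [0.485 0.045 0.162] 0.183 [ 61. 240.] [array([478.5,  46.9]), array([24.5, 26.5]), np.float64(83.3)]
4.075 [-0.91264659 -0.54961535 -0.18859837] [-3.03629521e-01  4.11417747e-01  1.37231143e+00  3.34273076e-05
  1.35771381e+00  1.03231574e+00]
[[0.001, -0.949, -0.314, 0.08], [1.0, 0.001, 0.0, 0.001], [0.0, -0.314, 0.949, -0.119], [0.0, 0.0, 0.0, 1.0]] 308.89395430341045
```

View pics/w.png

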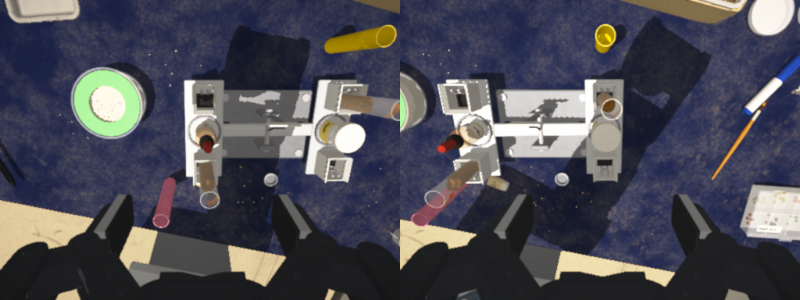

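The wrist views agree with the top camera to about 2 mm. The vial axis is about (636,-139) mm at z 0.15, and the left_far centre is about (585,78) mm. Now I grasp and pull.

```bash
cat >> h.py <<'E'
C=np.array([.5565,-.041,.045])
def axis(phi): return Ro.from_rotvec(ux*phi).apply(Z)
def F(): return np.array(r.current_contact_force())
E
python3 - <<'E'
from h import *
g=np.array([.6362,-.1388,.144]); a=axis(.05); tcp=g+.003*a
r.move_to(tcp+.09*a,ori(.05)); r.set_gripper(1.0,40)
r.move_linear(tcp,ori(.05),.12); print("at",F(),r.current_tool_pos())
r.set_gripper(0.,40); print("grip",F(),r.current_opening(),r.current_finger_force(),r.current_t())
f0=F()
p=tcp
for k in range(1,6):
    phi=-.05*k/5
    p=C+Ro.from_rotvec(ux*phi).apply(tcp-C); r.move_linear(p,ori(.05+phi),.05); print(k,(F()-f0).round(1),r.current_opening())
for k in range(8):
    p=p+[0,0,.012]; r.move_linear(p,ori(0),.06); print(k,(F()-f0).round(1),r.current_opening())
r.sleep(.3)
im=optics.get_image("scene"); cv2.imwrite("pics/s2.png",cv2.resize(im["pixels"][80:280,200:400,::-1],(600,600)))
print(r.current_t(),r.current_tool_pos(),(F()-f0),r.current_torque())
E
```

```text
at [-0.87894576  0.40664861 -0.74457421] [ 0.63667299 -0.13909025  0.1478611 ]
grip [-0.47898551  0.1051002   2.20577725] 0.27229783268510943 39.03951287269592 6.2583
1 [ 1.  -0.6 -2.5] 0.2714341021217294
2 [ 0.9 -0.9 -2.7] 0.27068498217832154
3 [ 0.2  0.1 -2.4] 0.2693506010451817
4 [ 1.8 -0.1 -2.7] 0.27123082926657854
5 [ 1.  -0.3 -2.4] 0.27221431173733074
0 [ 0.6 -0.  -3.4] 0.2739948058933222
1 [ 1.9 -1.  -3.1] 0.2748889948649746
2 [-0.1  0.2 -2.6] 0.2744185483786683
3 [ 0.6 -1.1 -1.9] 0.2711498855951451
4 [ 1.   0.3 -3.1] 0.27294088277780676
5 [-0.1 -0.6 -2.7] 0.27147863843739073
6 [ 0.2 -0.1 -2.2] 0.273303737609613
7 [-0.4 -0.3 -3.2] 0.271784708000675
10.6583 [ 0.6349686  -0.13384813  0.2483935 ] [ 1.00952832  0.11521849 -2.26043085] [0.03519692 0.03240386 0.00535461]
```

View pics/s2.png

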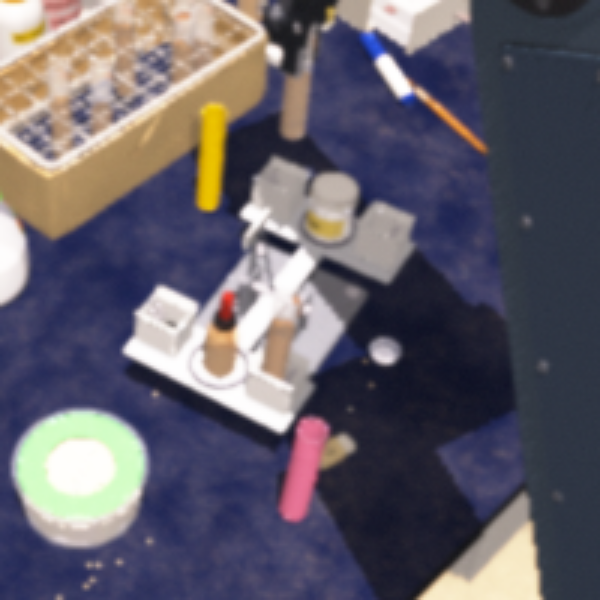

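The vial is in the hand at (295,100) in the crop, and the jar, dropper and bystanders are undisturbed. Now I carry it over left_far and check the hanging vial against the mouth in the same wrist image.

```bash
python3 - <<'E'
from h import *
from scipy.optimize import least_squares
r.move_linear([.584,.0795,.2484],ori(0),.2); r.sleep(.4)
im=wrist(); P=cloud(im); D=im["depth"]>0
im2=optics.get_image("scene"); P2=cloud(im2)
t=np.array(r.current_tool_pos()); print(t,r.current_t())
f=np.mean([F() for _ in range(20)],0);print(f)
for n,Q in(("w",P),("s",P2)):
    near=np.hypot(Q[...,0]-t[0],Q[...,1]-t[1])<.03
    q=Q[near&(Q[...,2]>.11)&(Q[...,2]<.225)]
    if len(q)<20: print(n,len(q));continue
    print(n,len(q),"zmin",np.percentile(q[:,2],[0,2,5]).round(4))
    for lo,hi in((.145,.165),(.165,.185),(.185,.21)):
        s=q[(q[:,2]>lo)&(q[:,2]<hi)][:,:2]
        if len(s)<15: continue
        o=least_squares(lambda v:np.hypot(s[:,0]-v[0],s[:,1]-v[1])-v[2],[*s.mean(0),.012],loss="soft_l1",f_scale=.001,bounds=([0,-1,.0119],[1,1,.0141])); print(lo,len(s),o.x.round(4),"ux-extent",np.percentile(s@ux[:2]-t[:2]@ux[:2],[2,98]).round(4),"uy",np.percentile(s@uy[:2]-t[:2]@uy[:2],[2,98]).round(4))
    k=((Q[...,2]>.080)&(Q[...,2]<.1)&(abs(Q[...,0]-.586)<.04)&(abs(Q[...,1]-.078)<.04)).astype(np.uint8)
    print("sock",k.sum(),cv2.minAreaRect((Q[k>0][:,:2]*1000).astype(np.float32)))
cv2.imwrite("pics/w3.png",cv2.resize(im["pixels"][:,:,::-1],(640,480)))
E
```

```text
[0.58400973 0.07937329 0.2483397 ] 12.4083
[-0.07484731  0.69144177 -0.79749868]
w 1552 zmin [0.1458 0.1494 0.1533]
0.145 228 [0.5813 0.078  0.0121] ux-extent [0.001  0.0094] uy [-0.0117  0.0104]
0.165 311 [0.5819 0.0778 0.0121] ux-extent [0.0016 0.01  ] uy [-0.0118  0.0101]
0.185 553 [0.5826 0.0777 0.012 ] ux-extent [0.0021 0.0106] uy [-0.0122  0.0098]
sock 895 ((587.429443359375, 77.61722564697266), (43.816925048828125, 40.217689514160156), 13.203269004821777)
s 182 zmin [0.1469 0.1488 0.152 ]
0.145 42 [0.5808 0.0809 0.0119] ux-extent [-0.0156  0.0033] uy [0.0002 0.0153]
0.165 48 [0.5807 0.0805 0.0119] ux-extent [-0.0152  0.0038] uy [0.0021 0.0156]
0.185 62 [0.5816 0.0801 0.0119] ux-extent [-0.0143  0.0045] uy [0.001  0.0142]
sock 172 ((585.9789428710938, 80.8629150390625), (43.15381622314453, 44.40278625488281), 12.140978813171387)
```

View pics/w3.png

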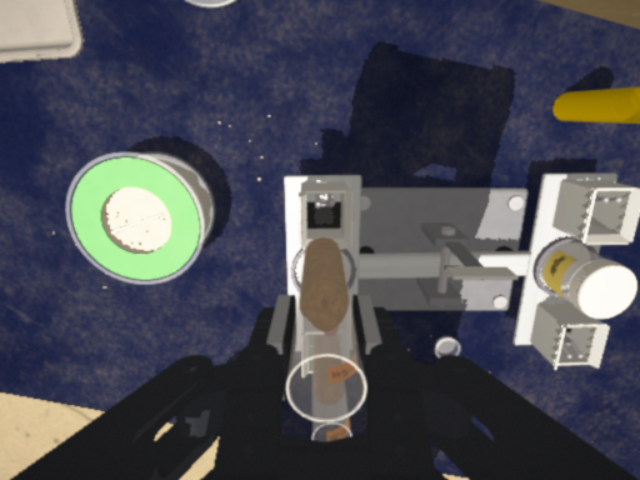

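The vial hangs well but about 2–3 mm short in x, with a slight x lean of roughly 0.025 rad. I correct both, then insert with force supervision.

```bash
cat >> h.py <<'E'
tg=np.array([.58401,.07937,.24834]); B0=np.array([.5812,.0784,.146]); b=R0.T@(B0-tg)
def pose(B,phi):
    R=Ro.from_rotvec(ux*phi)*Ro.from_rotvec(uy*-.025)*Ro.from_matrix(R0)
    return np.array(B)-R.apply(b),R.as_quat()
def avg(n=4):
    v=[]
    for _ in range(n): v.append(F()); r.sleep(.01)
    return np.mean(v,0)
E
python3 - <<'E'
from h import *
import json
x,y=.584,.0795
p,q=pose([x,y,.112],0); r.move_linear(p,q,.1); r.sleep(.3); f0=avg(20); json.dump(f0.tolist(),open("f0.json","w"))
z=.100; p,q=pose([x,y,z],0); r.move_linear(p,q,.06); print(z,(avg()-f0).round(1))
while z>.062:
    z-=.002; phi=-.05*np.clip((.088-z)/.015,0,1)
    p,q=pose([x,y,z],phi); r.move_linear(p,q,.04); d=avg()-f0; print(round(z,4),d.round(1),(r.current_tool_pos()[2]-p[2]).round(4))
    if d[2]>6 or np.hypot(d[0],d[1])>8: print("stop");break
print(r.current_t(),r.current_opening())
E
```

```text
0.1 [ 0.2 -0.3 -0.3]
0.098 [ 0.4 -0.2 -0.4] 0.0
0.096 [ 0.3  0.1 -0.4] -0.0001
0.094 [-0.3 -0.3 -0.1] -0.0001
0.092 [ 0.4 -0.  -0.5] -0.0001
0.09 [ 0.3 -0.7 -0.1] -0.0001
0.088 [-0.4 -0.7 -0.3] -0.0001
0.086 [-0.3 -0.5 -0.1] -0.0001
0.084 [-0.4 -0.2 -0.1] -0.0001
0.082 [-0.4 -0.5  0.2] -0.0001
0.08 [-0.9  0.2  0.1] -0.0001
0.078 [-1.2 -0.4  1. ] -0.0001
0.076 [-1.4 -1.  -0. ] -0.0002
0.074 [-1.6 -1.2  0.7] -0.0002
0.072 [-1.7 -1.   0.3] -0.0002
0.07 [-2.2 -0.6  0.5] -0.0002
0.068 [-2.5 -1.3  0.4] -0.0001
0.066 [-2.9 -1.   0.3] -0.0001
0.064 [-2.7 -0.1  0.6] -0.0001
0.062 [-3.  -0.3  0.7] -0.0001
19.1333 0.2714147937093549
```

```bash
python3 - <<'E'
from h import *
import json
f0=np.array(json.load(open("f0.json")))
x,y=.5832,.0795; z=.062; last=0
while z>.036 and r.current_t()<36:
    z-=.0005 if last<3 else .0002
    p,q=pose([x,y,z],-.05); r.move_linear(p,q,.03); d=avg(5)-f0; last=d[2]; print(round(z,4),d.round(1))
    if d[2]>11 or np.hypot(d[0],d[1])>9: break
r.sleep(.3); print("hold",(avg(10)-f0).round(1),r.current_t(),r.current_opening())
E
```

```text
0.0615 [-2.6 -0.4  0.8]
0.061 [-2.4  0.1  1.3]
0.0605 [-2.6  0.2  0.7]
0.06 [-2.8 -0.1  1. ]
0.0595 [-2.4  0.1  0.6]
0.059 [-2.1 -0.   0.9]
0.0585 [-2.4 -0.2  0.8]
0.058 [-2.6  0.1  1.3]
0.0575 [-2.3  0.5  0.2]
0.057 [-2.5 -0.1  0.8]
0.0565 [-2.4  0.3  0.5]
0.056 [-2.5 -0.4  1. ]
0.0555 [-2.2 -0.3  1. ]
0.055 [-2.4 -0.3  0.9]
0.0545 [-2.  -0.1  1.1]
0.054 [-3.1  0.2  6. ]
0.0538 [-3.   0.4  7.2]
0.0536 [-3.6  0.4  8. ]
0.0534 [-3.9 -0.  10. ]
0.0532 [-4.   0.1 11.2]
hold [-3.8  0.5 11.8] 25.35 0.27042009839265096
```

Firm bearing: the drag plateau was about 1 N, then a stiff rise to 11.8 N, which puts the floor about 10 mm up. Release, back off and check.

```bash
python3 - <<'E'
from h import *
import json
r.set_gripper(.75); r.sleep(.2)
t=np.array(r.current_tool_pos()); q=r.current_ee_rot()
a=-Ro.from_quat(q).as_matrix()[:,2]
r.move_linear(t+.08*a,q,.12); print(F(),r.current_t())
r.move_linear([.46,-.20,.32],ori(0),.25); r.sleep(1.0)
im=optics.get_image("top"); s=optics.get_image("scene")
P=cloud(im)
for nm,(cx,cy) in dict(LF=(.583,.079),LN=(.477,.052)).items():
    k=(np.hypot(P[...,0]-cx,P[...,1]-cy)<.025)&(P[...,2]>.11)&(P[...,2]<.22); print(nm,k.sum(),np.percentile(P[k],98,axis=0).round(4),np.median(P[k],0).round(4))
c=np.array([.5565,-.041]); rel=P[...,:2]-c; X=rel@ux[:2]; Y=rel@uy[:2]
for sgn in(1,-1):
    k=(abs(abs(X)-28.5e-3)<3e-3)&(abs(sgn*Y-.110)<.028)&(P[...,2]>.03)&(P[...,2]<.065); print("pan",sgn,k.sum(),np.median(P[k][:,2]).round(4))
k=(abs(X)<.008)&(abs(Y)<.075)&(P[...,2]>.03)&(P[...,2]<.07); print("beam slope",np.polyfit(Y[k],P[k][:,2],1))
A=cv2.resize(im["pixels"][130:275,230:400,::-1],(400,400)); B=cv2.resize(s["pixels"][100:260,220:380,::-1],(400,400))
cv2.imwrite("pics/f.png",np.hstack([A,B])); print(r.current_t())
E
```

```text
[ 0.71600806  0.37503984 -1.62144603] 26.8333
LF 242 [0.5965 0.0918 0.1871] [0.5842 0.08   0.155 ]
LN 164 [0.4879 0.0688 0.1785] [0.4779 0.0562 0.1385]
pan 1 135 0.0467
pan -1 107 0.0465
beam slope [0.00249624 0.04450313]
29.375
```

View pics/f.png

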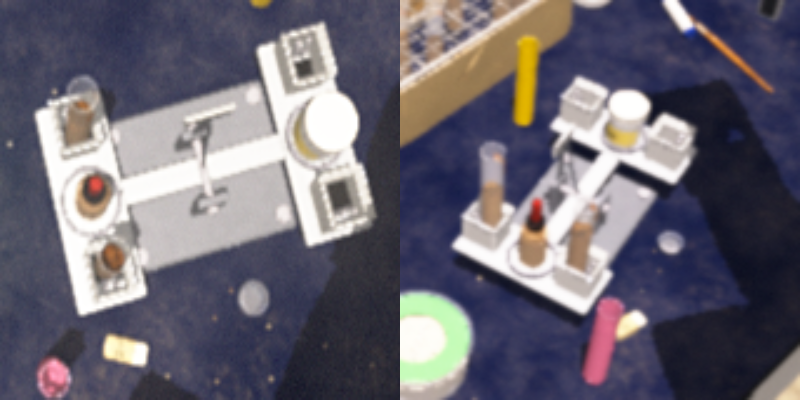

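The vial at (490,190) stands in left_far, both pans are level (46.7 and 46.5 mm, slope 0.002), and everything else is in place. The vial top at 187 mm matches the felt floor height of about 10 mm.

```bash
python3 -c "
from cell import r
print(r.hand_in())"
```

```text
the job is handed in; nothing more can be done
None
```

The vial from the right far socket is now pressed home in the left far socket (about 12 N measured at the wrist), both pans sit level, nothing else was disturbed in the last pictures, and the job was handed in at about 29 s.

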